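Hold a spring clip open around the scent card

ROBOT

A 6-joint arm with a two-finger parallel gripper is mounted at the origin on the work surface. World frame = base frame: x ahead of the robot, y to its left, z up, the work surface at z = 0. Lengths are in m, angles in rad, forces in N, time in s.
With the tool pointing down it reaches from about 0.275 to 0.775 m from the base axis. Payload 14.6 kg.
Tool frame: the origin (TCP) lies at the very end of the fingers, on their centre line; the grasp point (between the pads) lies 19 mm behind it; x points along the fingers, y is the direction in which the jaws open and shut, and the axes are right-handed (so a half turn about x gives the same grasp; the last joint's range is limited). The gripper opens to 85 mm and grips with 20 to 120 N. Pads are 22 mm wide; open, the fingers measure 114 mm over their backs; the gripper's body (76 mm by 85 mm) begins 54 mm behind the grasp point. The pads swing forward as they close: fully open they stand 13 mm farther back than shut.
Start: joints at [1.058, 0.263, -0.048, 1.259, 0, 1.415], TCP at [0.184, 0.492, 0.231] pointing down, gripper open.
Joint ranges: [-2.65, 2.65], [-0.89, 1.7], [-1.18, 1.37], [-2.13, 2.11], [-1.35, 1.29], [-3.14, 3.14]. Speed limits (rad/s): [1.89, 1.89, 2.57, 2.79, 3.14, 3.14].

INTERFACE

Orientations are given as a unit quaternion [x, y, z, w].
In Python, from bench import r, vision gives the robot as it stands.
- The arm moves only by the tool send_rows, never from a script. Its argument "targets" is a list of rows, each a list of 7 numbers: the shift along the world's x, y, z in m, then the turn, a rotation vector about the world's x, y, z in degrees, then the opening, from 0 (shut) to 1 (fully open). In form: [[x, y, z, wx, wy, wz, fingers], ...]. A call has exactly 10 rows; each row is the pose to reach, as a shift and turn from the pose commanded when the call began; what a row does not reach only later rows make up. A row lasts 1/10 s, in which the tool goes at most 50 mm and 8.59 degrees, less where a joint would pass 70% of its speed; a pose out of reach is approached as far as the arm can. A call with a gripper value outside its range is refused whole. The fingers move at their own pace and stop on an object; "squeeze" is the grip in N (left out, the last holds). Time passes only in rows, so rows that repeat a pose let the fingers close, or fill a call up. It gives the time, the measured TCP pose, the force and the opening at its end, in the units of the state.
- r.observe(): the state, without advancing time (a new reading comes with each control period).
- vision.snapshot(name): name is "scene" or "top" or "wrist"; returns (picture, depth): 480x640x3 uint8, red, green, blue; 480x640 float32, m along the optical axis (not along the pixel's ray), 0 where there is no reading.
- vision.calibration(name): a dict with "fx", "fy", "cx", "cy" (pixels), "dist" ([k1, k2, p1, p2, k3] as OpenCV has them; the pictures are not rectified), "origin" and "rotation" of the camera in the world. Camera axes: x right, y down, z forward; pixel columns grow to the right and rows downward; lengths in m; the calibration is good to about 2 mm. A picture is of the moment at which its call begins: read the wrist's pose just before it. calibration takes no time and is no camera call; for the wrist camera it gives the pose at the moment of the call.
- r.finish_job(): hands the job in, once; it reports no verdict.
The state is a dict: "time_s": time; "joint_pos": joint angles; "joint_vel": joint speeds; "joint_torque": joint torques, N m; "tcp_pos": TCP position; "orientation": TCP orientation; "ft_force": force on the tool from outside, world axes, zero at the start; "moment": the same for the moment, N m; "gripper_width": opening from 0.0 (shut) to 1.0 (fully open).
Only numpy, scipy, OpenCV 4.12 (cv2) and the standard library are available. Lean on these libraries where they do the work, as an engineer would, in place of code of your own. Each camera call takes 0.05 s, during which the arm holds its last target.

TASK

Tip the loose lid of the round steel tin up by its tab so that it hinges on the opposite rim, lift it off and lay it down gently, right way up, in the middle of the cork mat. Then squeeze the spring clip wide open, lift it off the fin of its wooden stand and hold it gaping around the middle of the top edge of the card in the tin, one jaw well down on each side and touching neither card nor tin. Finish there, still squeezing and holding the clip in the air, and leave the bottles, the jar and the beaker where they stand.

Things in the scene. Friction and masses are not known exactly. Their poses are not given: they have to be found in the camera images.
- tin: round open steel tin, fixed to the table, 102 mm outside diameter, wall 3 mm, inside diameter 96 mm, rim 72 mm above the table; origin at the centre of its underside; its x axis runs along the card
- card: stiff white upright card fixed across the middle of the tin, 60 mm wide (its x axis, horizontal), 3 mm thick (its y axis), z up; origin at the middle of its top edge, which is 12 mm below the tin's rim (60 mm above the table). Hidden by the lid at the start
- lid: loose aluminium lid, 90 g: a disc 108 mm across, 4 mm thick, resting on the tin's rim, with a plug 88 mm across, 5 mm deep below it, 4 mm clear of the tin wall all round. Origin: centre of the plug's underside, 67 mm above the table when seated; z up, x towards the tab. On the mat it stands on its plug
- lid_tab (a point): grasp point in the upper half of the black upright tab on the lid: the tab is 18 mm long (lid x), 8 mm thick (lid y, the way to pinch it), stands 38 mm above the disc's top (top 47 mm above the lid's origin); this point is 40 mm from the lid's axis along lid x and 33 mm above the lid's origin, 24 mm above the disc's top
- mat: square cork mat on the table, fixed, 130 x 130 mm, 6 mm thick; origin at the centre of its underside. The lid goes here
- stand: low wooden parking stand, fixed, 85 x 75 mm, 12 mm high; a steel fin 60 mm long (x), 5 mm thick (y) and 20 mm high stands on it along its middle (fin top 32 mm above the table). Origin at the centre of its underside
- clip: loose black spring clip (clothes-peg kind) of about 55 g, 24 mm wide (x), 82 mm high, parked upright, jaws down, gripping the stand's fin. Body of one of its two levers (the +y one), carrying the other; origin between the jaw tips, at their lower ends; z up to the handles. Squeezing the two handles together along y opens the jaws. Pivot 42 mm above the origin
- clip_grip (a point): grasp point of the clip: between the handles, 68 mm above the jaw tips, 14 mm below the handle tops. The 24 mm wide handle plates are there about 35 mm apart over the outside when shut (43 at the top), 18 mm and parallel when fully squeezed. Squeezed evenly, the clip stays centred between the fingers, each lever swinging half the opening; jaw tips then about 67 mm below here. Turns with the +y lever
- clip_jaw (a joint): opening angle between the two levers of the clip, rad: 0 shut (3 mm between the jaw tips), about 0.05 on the fin, 0.6 fully open (stop; about 28 mm between the jaw tips, which lie 40 mm from the pivot). A spring resists: about 3.5 N on each handle to begin to open and 7 N at fully open; a grip of 15 to 25 N holds it on its stop
- toe_a (a point): lower inner edge of the jaw tip of the +y lever
- toe_b (a point): lower inner edge of the jaw tip of the other (-y) lever
- bottle_a: closed amber bottle with white cap, 38 mm across, 68 mm high, loose; origin at the centre of its underside; to be left alone
- bottle_b: closed amber bottle with white cap, 38 mm across, 68 mm high, loose; origin at the centre of its underside; to be left alone
- bottle_c: closed amber bottle with white cap, 56 mm across, 100 mm high, loose; origin at the centre of its underside; to be left alone
- bottle_d: closed amber bottle with white cap, 56 mm across, 100 mm high, loose; origin at the centre of its underside; to be left alone
- jar: closed low amber jar, 54 mm across, 55 mm high, loose; origin at the centre of its underside; to be left alone
- beaker: small open steel beaker, 60 mm across, 70 mm high, loose; origin at the centre of its underside; to be left alone
Mind the look-alikes: they are no part of the job. There is more than one size of the clip; the one meant has the size given above.

How it is judged:
On the way, in this order (a step that is already met when the one before it is completed fails the run):
1. the lid is tipped up (over 7 degrees) while still over the tin, its other side at the rim (angle between lid's own z axis and vertical above 0.12 rad and horizontal distance between lid and tin below 0.03 m and height (world z) of lid below 0.087 m).
2. the lid lies flat on the mat, right way up, within 40 mm of its middle, let go (horizontal distance between lid and mat below 0.04 m and angle between lid's own z axis and vertical below 0.1 rad and height (world z) of lid between 0.003 and 0.015 m and contact force between lid and mat above 0.2 N and contact force between the fingers and lid below 0.05 N and linear speed of lid below 0.03 m/s), for 0.2 s.
3. the clip is held open in the fingers, lifted clear of the stand (value of joint clip_jaw above 0.25 rad and height (world z) of clip_grip above 0.11 m and contact force between the fingers and clip above 1 N and contact force between clip and stand below 0.05 N), for 0.2 s.
At the end, for the whole second after the job is handed in: Lid at rest on the mat, let go, right way up, within 40 mm of its middle. Clip squeezed in the fingers, still, open over 0.35 rad; jaw tips on opposite sides of the card, over 3 mm from its mid-plane, over 5 mm below its top edge, within 20 mm of its middle; clip off card and tin (under 0.3 N) (all of step 2 and value of joint clip_jaw above 0.35 rad and contact force between the fingers and clip above 1 N and ((y of toe_a in the frame of card above 0.003 m and y of toe_b in the frame of card below -0.003 m) or (y of toe_b in the frame of card above 0.003 m and y of toe_a in the frame of card below -0.003 m)) and z of each of toe_a, toe_b in the frame of card below -0.005 m and z of clip_grip in the frame of card above 0.03 m and x of toe_a in the frame of card between -0.02 and 0.02 m and x of toe_b in the frame of card between -0.02 and 0.02 m and contact force between clip and tin below 0.3 N and linear speed of clip below 0.03 m/s); the arm keeps its last pose, push and grip.
It fails at once if a bottle, the jar or the beaker is moved by more than 30 mm or tipped over (distance of any of bottle_a, bottle_b, bottle_c, bottle_d, jar, beaker from where it was at the start of the episode above 0.03 m or angle between any of bottle_a, bottle_b, bottle_c, bottle_d, jar, beaker's own z axis and vertical above 0.5 rad).
It fails at once if the lid is dropped (falls free from more than about 4 cm) (linear speed of lid above 0.85 m/s and contact force between the fingers and lid below 0.05 N).
It also fails if it takes over 58 s, if anything falls off the work surface, if the arm or the gripper's body presses on something with over 40 N, if the wrist force passes 120 N, or if a joint passes its speed limit or range.

## Working session

There is one attempt and no reset: what is moved stays moved. The work goes in short steps, Python scripts to look and compute and a tool call to move; the robot and the scene stay as the last step left them, time stands still between calls to the robot, and variables do not carry over. Pictures are saved under pics/ and viewed, and the job is handed in when it is done.

Besides the shell and the picture viewer there is one more tool, called after "Emit:" by a JSON object that holds its "api" and its "payload", one argument or row to a line. send_rows: Moves the arm, as the interface text tells. Its arguments: {"type":"object","properties":{"targets":{"type":"array"},"squeeze":{"type":"number"}},"required":["targets"]}

```bash
ls; mkdir -p pics
cat > h.py <<'E'
from bench import r, vision
import numpy as np, cv2
def snap(n,f):
    c=vision.calibration(n); p,d=vision.snapshot(n)
    cv2.imwrite(f'pics/{f}.png',p[:,:,::-1]); np.savez(f'pics/{f}.npz',p=p,d=d,**{k:np.array(v) for k,v in c.items()})
    return p,d,c
def load(f):
    z=np.load(f'pics/{f}.npz'); return z['p'],z['d'],{k:z[k] for k in z.files}
def ray(c,u,v):
    K=np.array([[c['fx'],0,c['cx']],[0,c['fy'],c['cy']],[0,0,1.]])
    q=cv2.undistortPoints(np.array([[[u,v]]],float),K,np.array(c['dist'],float))[0,0]
    R=np.array(c['rotation']); 
    return np.array(c['origin']),R@np.array([q[0],q[1],1])
def onz(c,u,v,z):
    o,d=ray(c,u,v); return o+d*(z-o[2])/d[2]
def atd(c,d,u,v):
    o,w=ray(c,u,v); return o+w*d[int(round(v)),int(round(u))]
def proj(c,P):
    K=np.array([[c['fx'],0,c['cx']],[0,c['fy'],c['cy']],[0,0,1.]]);R=np.array(c['rotation'])
    rv,_=cv2.Rodrigues(R.T); t=-R.T@np.array(c['origin'])
    return cv2.projectPoints(np.array(P,float).reshape(-1,1,3),rv,t,K,np.array(c['dist'],float))[0][:,0]
E
python3 - <<'E'
from h import *
s=r.observe(); print({k:np.round(v,3) for k,v in s.items()})
for n in ['scene','top','wrist']:
    p,d,c=snap(n,n+'0'); print(n,np.round(c['origin'],3),np.round(c['rotation'],3).tolist(),c['fx'],c['dist'])
E
```

```text
pics
{'time_s': np.float64(0.0), 'joint_pos': array([ 1.058,  0.264, -0.049,  1.259, -0.   ,  1.415]), 'joint_vel': array([-0.001, -0.001,  0.001,  0.001,  0.   ,  0.001]), 'joint_torque': array([-2.0000e-03, -6.3763e+01,  3.8456e+01,  1.4000e-02, -0.0000e+00,
        0.0000e+00]), 'tcp_pos': array([0.184, 0.491, 0.231]), 'orientation': array([ 0.125,  0.696, -0.126,  0.696]), 'ft_force': array([ 0.237, -0.3  , -0.107]), 'moment': array([0.002, 0.007, 0.022]), 'gripper_width': np.float64(0.998)}
scene [0.987 0.763 0.706] [0.206, 0.862, -0.451, -0.109] 564.0112798997056 [0.03463443 0.         0.         0.         0.        ]
top [ 0.414 -0.013  0.879] [-0.702, 0.705, -0.071, 0.074] 485.7846342757362 [-0.06261081  0.          0.          0.          0.        ]
wrist [0.118 0.517 0.373] [0.814, 0.565, 0.079, 0.115] 398.52873490519306 [-0.06717072  0.          0.          0.          0.        ]
```

```bash
sed -i "s/^import numpy.*/&\nfrom scipy.spatial.transform import Rotation as Ro/; s/R=np.array(c\['rotation'\])/R=Ro.from_quat(np.array(c['rotation'])).as_matrix()/" h.py; cat h.py | head -30; ls pics
```

```text
from bench import r, vision
import numpy as np, cv2
from scipy.spatial.transform import Rotation as Ro
def snap(n,f):
    c=vision.calibration(n); p,d=vision.snapshot(n)
    cv2.imwrite(f'pics/{f}.png',p[:,:,::-1]); np.savez(f'pics/{f}.npz',p=p,d=d,**{k:np.array(v) for k,v in c.items()})
    return p,d,c
def load(f):
    z=np.load(f'pics/{f}.npz'); return z['p'],z['d'],{k:z[k] for k in z.files}
def ray(c,u,v):
    K=np.array([[c['fx'],0,c['cx']],[0,c['fy'],c['cy']],[0,0,1.]])
    q=cv2.undistortPoints(np.array([[[u,v]]],float),K,np.array(c['dist'],float))[0,0]
    R=Ro.from_quat(np.array(c['rotation'])).as_matrix(); 
    return np.array(c['origin']),R@np.array([q[0],q[1],1])
def onz(c,u,v,z):
    o,d=ray(c,u,v); return o+d*(z-o[2])/d[2]
def atd(c,d,u,v):
    o,w=ray(c,u,v); return o+w*d[int(round(v)),int(round(u))]
def proj(c,P):
    K=np.array([[c['fx'],0,c['cx']],[0,c['fy'],c['cy']],[0,0,1.]]);R=Ro.from_quat(np.array(c['rotation'])).as_matrix()
    rv,_=cv2.Rodrigues(R.T); t=-R.T@np.array(c['origin'])
    return cv2.projectPoints(np.array(P,float).reshape(-1,1,3),rv,t,K,np.array(c['dist'],float))[0][:,0]
scene0.npz
scene0.png
top0.npz
top0.png
wrist0.npz
wrist0.png
```

View pics/scene0.png

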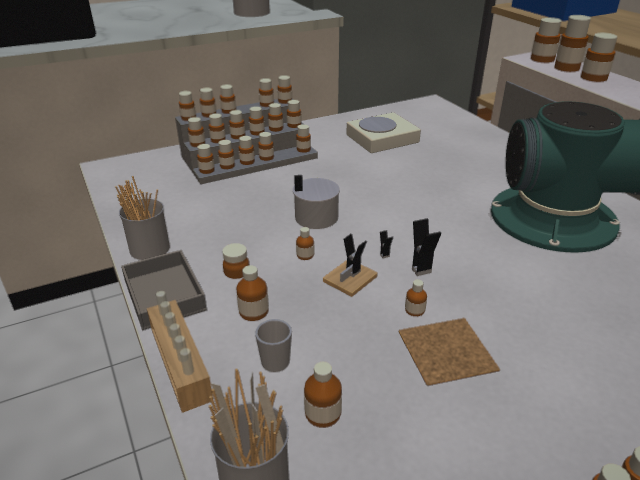

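View pics/top0.png

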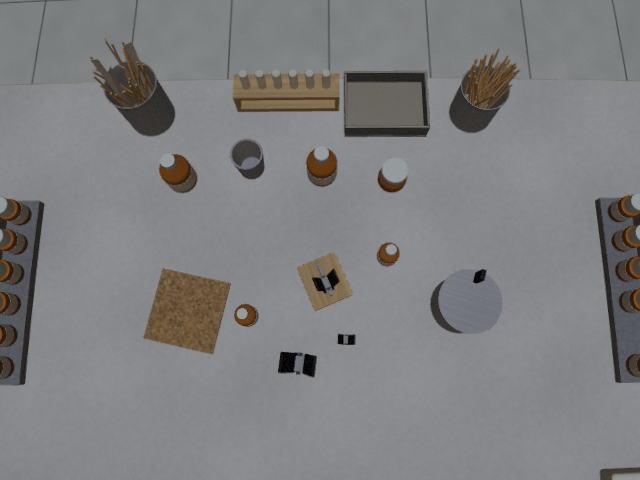

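View pics/wrist0.png

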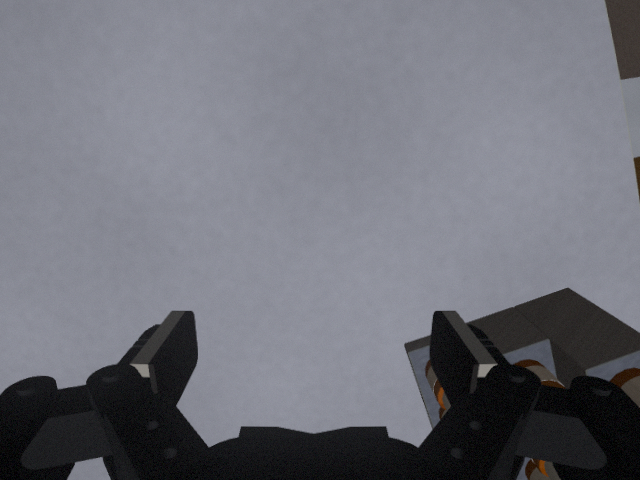

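Run:
```python
from h import *
p,d,c=load('top0'); ps,ds,cs=load('scene0')
def P(n,u,v):
    cc,dd=(c,d) if n=='t' else (cs,ds)
    print(n,u,v,np.round(atd(cc,dd,u,v),4))
for u,v in [(470,302),(440,290),(480,273),(187,311),(326,283),(305,270),(346,297),(318,265),(246,315),(389,252),(322,155),(393,170),(297,363),(346,340),(248,155),(174,162),(560,400)]: P('t',u,v)
for u,v in [(317,190),(298,183),(448,350),(345,275),(355,250),(418,300),(306,240),(300,120)]: P('s',u,v)
a=cv2.resize(p[230:390,230:390],None,fx=3.7,fy=3.7,interpolation=cv2.INTER_CUBIC)
b=cv2.resize(ps[160:320,280:440],None,fx=3.7,fy=3.7,interpolation=cv2.INTER_CUBIC)
cv2.imwrite('pics/crop_t.png',a[:,:,::-1]);cv2.imwrite('pics/crop_s.png',b[:,:,::-1])
a=cv2.resize(p[250:350,420:520],None,fx=5,fy=5,interpolation=cv2.INTER_CUBIC)
cv2.imwrite('pics/crop_lid.png',a[:,:,::-1])
```

```text
t 470 302 [ 0.4886 -0.2511  0.0784]
t 440 290 [ 0.5092 -0.2026  0.0762]
t 480 273 [ 0.5325 -0.2615  0.1081]
t 187 311 [0.4815 0.2379 0.005 ]
t 326 283 [ 0.5244 -0.013   0.0584]
t 305 270 [0.5542 0.0248 0.0137]
t 346 297 [ 0.506  -0.0489  0.005 ]
t 318 265 [0.5599 0.001  0.0327]
t 246 315 [0.4701 0.1206 0.0666]
t 389 252 [ 0.576  -0.1208  0.0666]
t 322 155 [ 0.7389 -0.0072  0.1005]
t 393 170 [ 0.7291 -0.1346  0.0535]
t 297 363 [0.3916 0.0353 0.0622]
t 346 340 [ 0.4291 -0.0469  0.0325]
t 248 155 [0.7767 0.1347 0.0125]
t 174 162 [0.7298 0.248  0.0976]
t 560 400 [ 3.208e-01 -4.256e-01  4.000e-04]
s 317 190 [ 0.4923 -0.2463  0.077 ]
s 298 183 [ 0.532  -0.2619  0.0971]
s 448 350 [0.4837 0.2419 0.0062]
s 345 275 [ 0.5522 -0.0012  0.0236]
s 355 250 [ 0.4759 -0.0948  0.0005]
s 418 300 [0.4804 0.1422 0.0409]
s 306 240 [ 0.5834 -0.1135  0.0483]
s 300 120 [ 0.3681 -0.605   0.09  ]
```

View pics/crop_t.png

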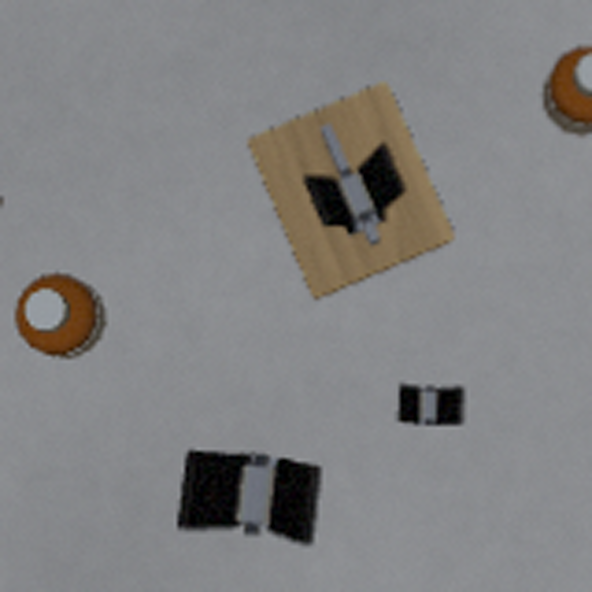

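View pics/crop_s.png

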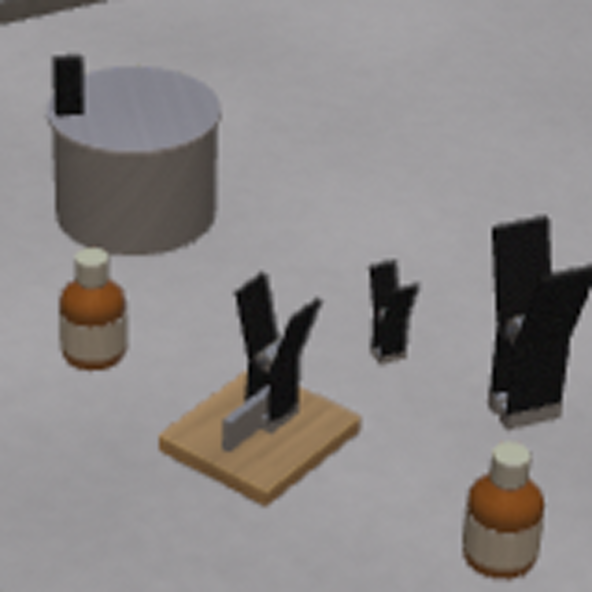

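View pics/crop_lid.png

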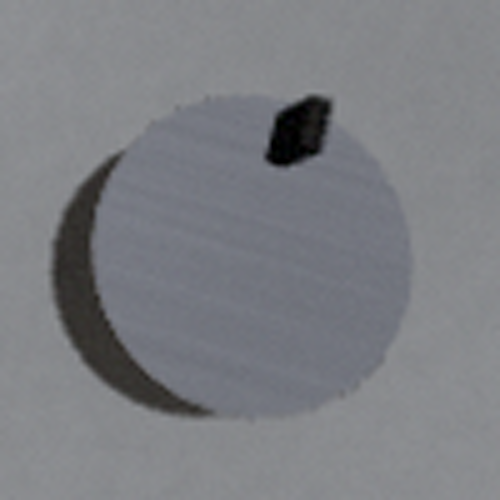

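```bash
cat > m.py <<'E'
from h import *
def pts(c,m,z):
    v,u=np.nonzero(m); K=np.array([[c['fx'],0,c['cx']],[0,c['fy'],c['cy']],[0,0,1.]])
    q=cv2.undistortPoints(np.stack([u,v],1).astype(float)[:,None],K,np.array(c['dist'],float))[:,0]
    R=Ro.from_quat(np.array(c['rotation'])).as_matrix();o=np.array(c['origin'])
    w=np.c_[q,np.ones(len(q))]@R.T
    return u,v,o+w*((z-o[2])/w[:,2])[:,None]
def cloud(c,d,box=None):
    v,u=np.nonzero(d>0); K=np.array([[c['fx'],0,c['cx']],[0,c['fy'],c['cy']],[0,0,1.]])
    q=cv2.undistortPoints(np.stack([u,v],1).astype(float)[:,None],K,np.array(c['dist'],float))[:,0]
    R=Ro.from_quat(np.array(c['rotation'])).as_matrix();o=np.array(c['origin'])
    w=np.c_[q,np.ones(len(q))]@R.T
    return u,v,o+w*d[v,u][:,None]
E
python3 - <<'E'
from m import *
for f in ['top0','scene0']:
    p,d,c=load(f); u,v,X=cloud(c,d)
    rgb=p[v,u].astype(int); mx=rgb.max(1)
    # lid disc
    s=(abs(X[:,0]-.49)<.08)&(abs(X[:,1]+.25)<.08)
    k=s&(abs(X[:,2]-.076)<.006)&(mx>60)
    print(f,'lid n',k.sum(),'z',np.median(X[k,2]),'minmax',X[k].min(0).round(4),X[k].max(0).round(4))
    cc,rr=cv2.minEnclosingCircle(X[k,:2].astype(np.float32)); print(' circ',cc,rr)
    m=np.zeros(d.shape,np.uint8); m[v[k],u[k]]=1
    cn=max(cv2.findContours(m,0,1)[0],key=cv2.contourArea)
    mm=np.zeros_like(m); cv2.drawContours(mm,[cn],-1,1,1)
    _,_,Y=pts(c,mm,.076); cc,rr=cv2.minEnclosingCircle(Y[:,:2].astype(np.float32)); print(' circ ray',cc,rr)
    t=s&(mx<50)&(X[:,2]>.085)
    print(' tab',t.sum(),X[t].min(0).round(4),X[t].max(0).round(4), 'top',X[t&(X[:,2]>.106)].mean(0).round(4) if f=='top0' else '')
    tt=X[t&(X[:,2]>.107)] ; 
    if len(tt)>5: print(cv2.minAreaRect(tt[:,:2].astype(np.float32)),len(tt))
    # mat
    mat=(abs(X[:,0]-.48)<.11)&(abs(X[:,1]-.24)<.11)&(rgb[:,0]-rgb[:,2]>25)&(X[:,2]<.015)
    m=np.zeros(d.shape,np.uint8); m[v[mat],u[mat]]=1; m=cv2.morphologyEx(m,cv2.MORPH_OPEN,np.ones((3,3)))
    _,_,Y=pts(c,m,.006); print(' mat',cv2.minAreaRect(Y[:,:2].astype(np.float32)), np.median(X[mat,2]))
    st=(abs(X[:,0]-.52)<.07)&(abs(X[:,1]+.01)<.08)&(rgb[:,0]-rgb[:,2]>25)&(X[:,2]<.03)
    m=np.zeros(d.shape,np.uint8); m[v[st],u[st]]=1; m=cv2.morphologyEx(m,cv2.MORPH_OPEN,np.ones((3,3)))
    _,_,Y=pts(c,m,.012); print(' stand',cv2.minAreaRect(Y[:,:2].astype(np.float32)),np.median(X[st,2]))
    cl=(abs(X[:,0]-.52)<.08)&(abs(X[:,1]+.01)<.08)&(mx<50)&(X[:,2]>.03)
    print(' clip',cl.sum(),X[cl].min(0).round(4),X[cl].max(0).round(4), X[cl].mean(0).round(4))
    hi=X[cl&(X[:,2]>.085)]; print(' hi',len(hi),hi.mean(0).round(4),cv2.minAreaRect(hi[:,:2].astype(np.float32)))
E
```

```text
top0 lid n 3164 z 0.07590061957270083 minmax [ 0.4379 -0.3062  0.0701] [ 0.5448 -0.1981  0.0806]
 circ (0.4911288619041443, -0.25234881043434143) 0.054799262434244156
 circ ray (0.49119141697883606, -0.2518267035484314) 0.05424177274107933
 tab 99 [ 0.5205 -0.2682  0.0852] [ 0.5384 -0.2585  0.1166] top [ 0.5288 -0.2629  0.1129]
((0.5291569232940674, -0.2632526457309723), (0.0067435805685818195, 0.01610252447426319), 73.97112274169922) 55
 mat ((0.4830664098262787, 0.2380823791027069), (0.1300305873155594, 0.12927423417568207), 77.67908477783203) 0.005883012384312103
 stand ((0.5349932312965393, -0.01000574603676796), (0.08438631892204285, 0.07451103627681732), 22.90898895263672) 0.011881414392629519
 clip 235 [ 0.5084 -0.0326  0.0362] [0.543  0.0083 0.095 ] [ 0.5252 -0.0133  0.077 ]
 hi 85 [ 0.5247 -0.0108  0.091 ] ((0.5252010226249695, -0.012091275304555893), (0.022011233493685722, 0.03806572034955025), 24.603914260864258)
scene0 lid n 871 z 0.0772974336816209 minmax [ 0.438  -0.3085  0.0702] [ 0.5472 -0.1945  0.0813]
 circ (0.4902925193309784, -0.25096216797828674) 0.05798051133751869
 circ ray (0.4936807453632355, -0.24960008263587952) 0.059527888894081116
 tab 86 [ 0.524  -0.2684  0.0852] [ 0.5401 -0.2568  0.118 ] top 
((0.5320837497711182, -0.26079246401786804), (0.00910518504679203, 0.013718556612730026), 68.8687515258789) 26
 mat ((0.48009178042411804, 0.22050748765468597), (0.1695663183927536, 0.1304154247045517), 77.71936798095703) 0.0068660242983006325
 stand ((0.5385257005691528, -0.006680719554424286), (0.0942886471748352, 0.08111782371997833), 22.937519073486328) 0.012719861193377424
 clip 355 [ 0.4404 -0.054   0.0302] [0.5447 0.0118 0.0963] [ 0.5289 -0.0127  0.0651]
 hi 63 [ 0.5303 -0.0142  0.0905] ((0.5274944305419922, -0.01032959297299385), (0.022889815270900726, 0.03915879502892494), 21.86031150817871)
```

Run:
```python
from m import *
s=r.observe(); R=Ro.from_quat(s['orientation']).as_matrix(); print(R.round(3))
y=R[:,1]; print('tool y yaw',np.degrees(np.arctan2(y[1],y[0])), s['tcp_pos'])
```

```text
[[-0.     0.35   0.937]
 [-0.001  0.937 -0.35 ]
 [-1.    -0.001 -0.   ]]
tool y yaw 69.50099631719719 [0.183757   0.49160073 0.23092142]
```

Emit:
{"api": "send_rows", "payload": {
  "targets": [
    [0.012, -0.026, 0, 0, 0, 0, 1],
    [0.031, -0.068, 0, 0, 0, 0, 1],
    [0.05, -0.11, 0, 0, 0, 0.5, 1],
    [0.07, -0.152, 0, 0, 0, 1, 1],
    [0.089, -0.194, 0, 0, 0, 1.5, 1],
    [0.108, -0.236, 0, 0, 0, 2, 1],
    [0.127, -0.278, 0, 0, 0, 3, 1],
    [0.147, -0.32, 0, 0, 0, 4, 1],
    [0.166, -0.362, 0, 0, 0, 4.5, 1],
    [0.185, -0.404, 0, 0, 0, 4.5, 1]
  ]
}}

```text
time_s: 1.15
tcp_pos: [0.3691, 0.0859, 0.2313]
orientation: [0.098, 0.7, -0.098, 0.7]
ft_force: [0.4, 0.6, -0.4]
gripper_width: 1.0
```

Emit:
{"api": "send_rows", "payload": {
  "targets": [
    [0.018, -0.04, 0, 0, 0, 0, 1],
    [0.037, -0.08, 0, 0, 0, 0, 1],
    [0.055, -0.12, 0, 0, 0, 0, 1],
    [0.073, -0.16, 0, 0, 0, 0, 1],
    [0.09, -0.2, 0, 0, 0, 0, 1],
    [0.108, -0.24, 0, 0, 0, 0, 1],
    [0.127, -0.28, 0, 0, 0, 0, 1],
    [0.143, -0.315, -0.01, 0, 0, 0, 1],
    [0.155, -0.341, -0.02, 0, 0, 0, 1],
    [0.161, -0.351, -0.031, 0, 0, 0, 1]
  ]
}}

```text
time_s: 2.15
tcp_pos: [0.5304, -0.2655, 0.1991]
orientation: [0.099, 0.7, -0.099, 0.7]
ft_force: [-0.4, 0.3, -0.3]
gripper_width: 0.999
```

Run:
```python
from m import *
s=r.observe(); print(s['time_s'],s['tcp_pos'].round(4),s['joint_pos'].round(3))
y=Ro.from_quat(s['orientation']).as_matrix()[:,1]; print(np.degrees(np.arctan2(y[1],y[0])))
snap('wrist','w1'); print(r.observe()['tcp_pos'].round(4))
```

```text
2.15 [ 0.5304 -0.2655  0.1991] [-0.601  0.391  0.058  1.237 -0.    -0.32 ]
73.90060173067741
[ 0.5303 -0.2652  0.1972]
```

View pics/w1.png

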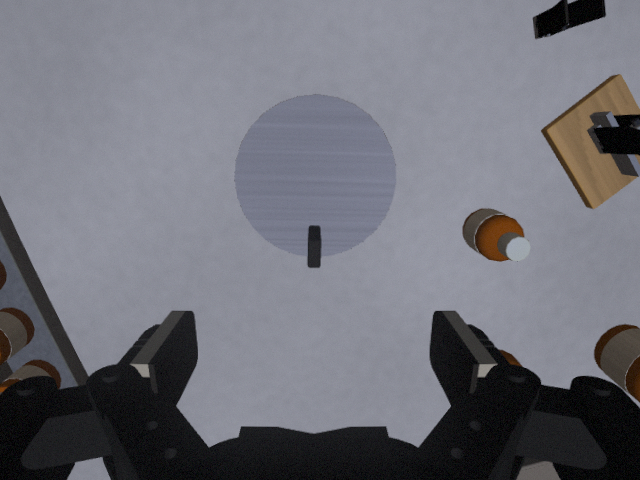

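Run:
```python
from m import *
p,d,c=load('w1'); u,v,X=cloud(c,d); rgb=p[v,u].astype(int); mx=rgb.max(1)
k=(u>230)&(u<400)&(v>90)&(v<260)&(abs(X[:,2]-.076)<.004)&(mx>60)
m=np.zeros(d.shape,np.uint8); m[v[k],u[k]]=1
cc,rr=cv2.minEnclosingCircle(X[k,:2].astype(np.float32)); print('lid',cc,rr,np.median(X[k,2]))
t=(u>300)&(u<330)&(v>220)&(v<272)&(mx<75)&(X[:,2]>.09)
T=X[t&(X[:,2]>.108)]; print('tab top',len(T),T.mean(0),cv2.minAreaRect(T[:,:2].astype(np.float32)))
print(np.median(T[:,2]))
```

```text
lid (0.4919286072254181, -0.2528502345085144) 0.05409949645400047 0.0753856148680237
tab top 377 [ 0.52877332 -0.26419049  0.1130365 ] ((0.5294836163520813, -0.2643220126628876), (0.0072438777424395084, 0.01772136054933071), 73.86101531982422)
0.11318507813638548
```

Emit:
{"api": "send_rows", "payload": {
  "targets": [
    [0, 0.0005, -0.02, 0, 0, 0, 1],
    [0, 0.0005, -0.05, 0, 0, 0, 1],
    [0, 0.0005, -0.08, 0, 0, 0, 0.8],
    [0, 0.0005, -0.1, 0, 0, 0, 0.6],
    [0, 0.0005, -0.112, 0, 0, 0, 0.5],
    [0, 0.0005, -0.115, 0, 0, 0, 0.4],
    [0, 0.0005, -0.115, 0, 0, 0, 0.4],
    [0, 0.0005, -0.115, 0, 0, 0, 0.4],
    [0, 0.0005, -0.115, 0, 0, 0, 0.4],
    [0, 0.0005, -0.115, 0, 0, 0, 0.4]
  ],
  "squeeze": 30
}}

```text
time_s: 3.2
tcp_pos: [0.5301, -0.2629, 0.0859]
orientation: [0.098, 0.7, -0.099, 0.701]
ft_force: [0.4, 0.1, -0.4]
gripper_width: 0.398
```

Run:
```python
from m import *
s=r.observe(); print(s['time_s'],s['tcp_pos'].round(4),s['ft_force'])
snap('wrist','w2')
```

```text
3.2 [ 0.5301 -0.2629  0.0859] [ 0.42236114  0.05182988 -0.38736581]
```

View pics/w2.png

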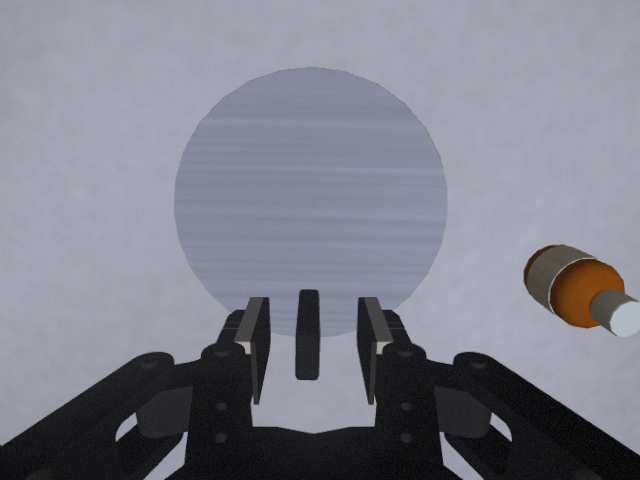

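Emit:
{"api": "send_rows", "payload": {
  "targets": [
    [0, -0.0012, -0.003, 0, 0, 0, 0.4],
    [0, -0.0012, -0.003, 0, 0, 0, 0.2],
    [0, -0.0012, -0.003, 0, 0, 0, 0],
    [0, -0.0012, -0.003, 0, 0, 0, 0],
    [0, -0.0012, -0.003, 0, 0, 0, 0],
    [0, -0.0012, -0.003, 0, 0, 0, 0],
    [0, -0.0012, -0.003, 0, 0, 0, 0],
    [0, -0.0012, -0.003, 0, 0, 0, 0],
    [0, -0.0012, -0.003, 0, 0, 0, 0],
    [0, -0.0012, -0.003, 0, 0, 0, 0]
  ],
  "squeeze": 30
}}

```text
time_s: 4.25
tcp_pos: [0.5299, -0.264, 0.0823]
orientation: [0.098, 0.7, -0.098, 0.7]
ft_force: [-0.3, 0.2, -0.7]
gripper_width: 0.092
```

Emit:
{"api": "send_rows", "payload": {
  "targets": [
    [-0.0004, 0.0001, 0.0032, -0.55, -1.92, 0, 0],
    [-0.0009, 0.0002, 0.0063, -1.1, -3.84, 0, 0],
    [-0.0015, 0.0004, 0.0095, -1.66, -5.77, 0, 0],
    [-0.0022, 0.0006, 0.0126, -2.2, -7.7, 0, 0],
    [-0.0031, 0.0009, 0.0157, -2.77, -9.6, 0, 0],
    [-0.0039, 0.0011, 0.0187, -3.3, -11.5, 0, 0],
    [-0.0039, 0.0011, 0.0187, -3.3, -11.5, 0, 0],
    [-0.0039, 0.0011, 0.0187, -3.3, -11.5, 0, 0],
    [-0.0039, 0.0011, 0.0187, -3.3, -11.5, 0, 0],
    [-0.0039, 0.0011, 0.0187, -3.3, -11.5, 0, 0]
  ]
}}

```text
time_s: 5.25
tcp_pos: [0.5262, -0.263, 0.1008]
orientation: [0.088, 0.624, -0.108, 0.769]
ft_force: [0.7, 0.2, -1.0]
gripper_width: 0.085
```

Run:
```python
from m import *
s=r.observe(); print(s['time_s'],s['tcp_pos'].round(4),s['ft_force'],s['joint_pos'].round(2))
snap('wrist','w3');p,d,c=snap('scene','s3')
cv2.imwrite('pics/s3c.png',cv2.resize(p[100:280,230:400],None,fx=3,fy=3)[:,:,::-1])
p,d,c=load('w3'); u,v,X=cloud(c,d); k=(p[v,u].max(1)>60)&(X[:,2]>.06)&(X[:,2]<.12)&(v<280)&(u>150)&(u<460)
A=np.c_[X[k,:2],np.ones(k.sum())]; co=np.linalg.lstsq(A,X[k,2],rcond=None)[0]; print(co,np.degrees(np.arctan(np.hypot(*co[:2]))), X[k].mean(0))
```

```text
5.25 [ 0.5262 -0.263   0.1008] [ 0.73162441  0.20656309 -0.99694564] [-0.64  0.31 -0.38  0.69  0.07 -0.35]
[ 0.20379332 -0.05891114 -0.02875485] 11.977015222175497 [ 0.47909741 -0.24892629  0.08354654]
```

View pics/w3.png

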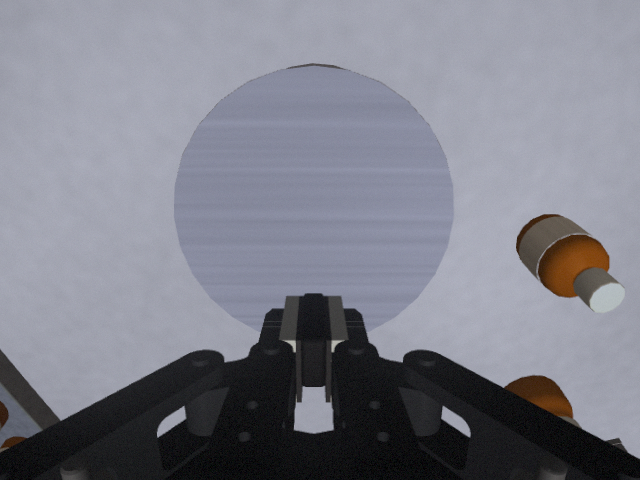

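View pics/s3c.png

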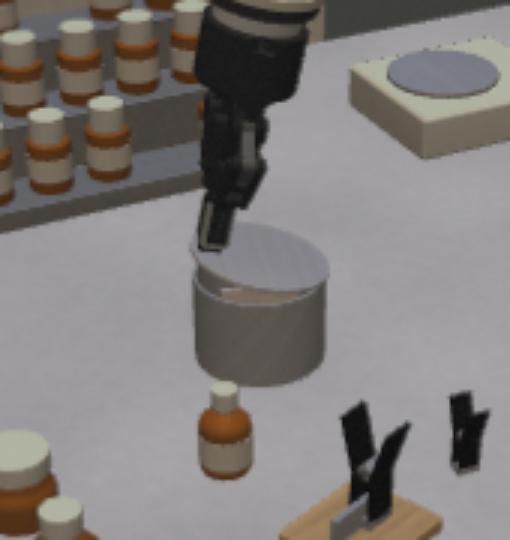

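Emit:
{"api": "send_rows", "payload": {
  "targets": [
    [0, 0, 0.01, 0, 0, 0, 0],
    [0, 0, 0.03, 0, 0, 0, 0],
    [0, 0, 0.05, 1.1, 3.8, 0, 0],
    [0, 0, 0.065, 2.2, 7.7, 0, 0],
    [0, 0, 0.07, 3.3, 11.5, 0, 0],
    [0, 0.02, 0.07, 3.3, 11.5, 0, 0],
    [0, 0.05, 0.07, 3.3, 11.5, 0, 0],
    [0, 0.08, 0.07, 3.3, 11.5, 0, 0],
    [0, 0.115, 0.07, 3.3, 11.5, 0, 0],
    [0, 0.15, 0.07, 3.3, 11.5, 0, 0]
  ]
}}

```text
time_s: 6.35
tcp_pos: [0.5254, -0.1109, 0.1713]
orientation: [0.099, 0.7, -0.098, 0.701]
ft_force: [0.4, -0.9, -0.8]
gripper_width: 0.089
```

Emit:
{"api": "send_rows", "payload": {
  "targets": [
    [0, 0.035, 0, 0, 0, 0, 0],
    [0, 0.07, 0, 0, 0, 0, 0],
    [0, 0.105, 0, 0, 0, 0, 0],
    [0, 0.14, 0, 0, 0, 0, 0],
    [0, 0.175, 0, 0, 0, 0, 0],
    [0, 0.21, 0, 0, 0, 0, 0],
    [0, 0.245, 0, 0, 0, 0, 0],
    [-0.001, 0.28, 0, 0, 0, 0, 0],
    [-0.002, 0.31, 0, 0, 0, 0, 0],
    [-0.003, 0.33, 0, 0, 0, 0, 0]
  ]
}}

```text
time_s: 7.35
tcp_pos: [0.5219, 0.2195, 0.1713]
orientation: [0.098, 0.7, -0.098, 0.701]
ft_force: [0.4, -0.2, 0.0]
gripper_width: 0.089
```

Run:
```python
from m import *
s=r.observe(); print(s['time_s'],s['tcp_pos'].round(4),s['ft_force'])
snap('wrist','w4')
p,d,c=load('w4'); u,v,X=cloud(c,d); k=(p[v,u].max(1)>60)&(X[:,2]>.12)&(v<280)&(u>150)&(u<460)
A=np.c_[X[k,:2],np.ones(k.sum())]; co=np.linalg.lstsq(A,X[k,2],rcond=None)[0]; print(co,np.degrees(np.arctan(np.hypot(*co[:2]))), X[k].mean(0))
print(cv2.minEnclosingCircle(X[k,:2].astype(np.float32)))
```

```text
7.35 [0.5219 0.2195 0.1713] [ 0.44308788 -0.18280673  0.03679703]
[ 1.49558997e-03 -8.08609212e-05  1.63745313e-01] 0.08581608157937083 [0.47250474 0.23417128 0.16443305]
((0.4840189218521118, 0.23088525235652924), 0.05426160991191864)
```

View pics/w4.png

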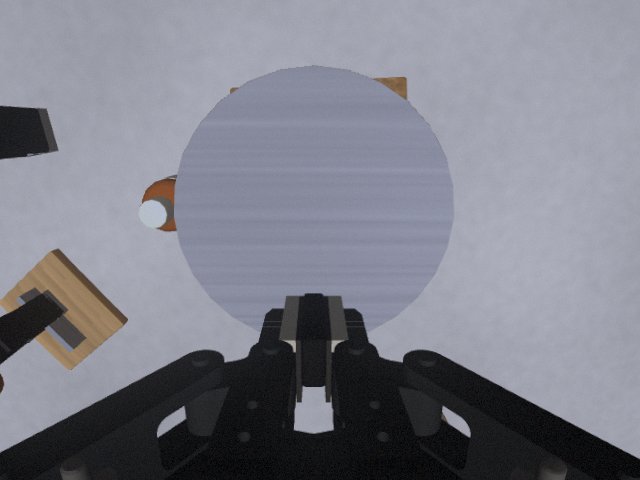

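Emit:
{"api": "send_rows", "payload": {
  "targets": [
    [-0.001, 0.007, -0.01, 0, 0, 0, 0],
    [-0.001, 0.007, -0.03, 0, 0, 0, 0],
    [-0.001, 0.007, -0.055, 0, 0, 0, 0],
    [-0.001, 0.007, -0.08, 0, 0, 0, 0],
    [-0.001, 0.007, -0.105, 0, 0, 0, 0],
    [-0.001, 0.007, -0.125, 0, 0, 0, 0],
    [-0.001, 0.007, -0.137, 0, 0, 0, 0],
    [-0.001, 0.007, -0.142, 0, 0, 0, 0],
    [-0.001, 0.007, -0.145, 0, 0, 0, 0],
    [-0.001, 0.007, -0.145, 0, 0, 0, 0]
  ]
}}

```text
time_s: 8.4
tcp_pos: [0.5222, 0.2242, 0.0263]
orientation: [0.099, 0.7, -0.098, 0.7]
ft_force: [-0.4, -0.1, -0.2]
gripper_width: 0.089
```

Run:
```python
from m import *
s=r.observe(); print(s['time_s'],s['tcp_pos'].round(4),s['ft_force'])
```

```text
8.4 [0.5222 0.2242 0.0263] [-0.41019808 -0.12064043 -0.21424685]
```

Emit:
{"api": "send_rows", "payload": {
  "targets": [
    [0, 0, -0.001, 0, 0, 0, 0],
    [0, 0, -0.002, 0, 0, 0, 0],
    [0, 0, -0.003, 0, 0, 0, 0],
    [0, 0, -0.0035, 0, 0, 0, 0],
    [0, 0, -0.004, 0, 0, 0, 0],
    [0, 0, -0.0045, 0, 0, 0, 0],
    [0, 0, -0.005, 0, 0, 0, 0],
    [0, 0, -0.005, 0, 0, 0, 0],
    [0, 0, -0.005, 0, 0, 0, 0],
    [0, 0, -0.005, 0, 0, 0, 0]
  ]
}}

```text
time_s: 9.4
tcp_pos: [0.522, 0.2242, 0.0212]
orientation: [0.098, 0.7, -0.098, 0.7]
ft_force: [-2.0, -0.9, 6.0]
gripper_width: 0.084
```

Emit:
{"api": "send_rows", "payload": {
  "targets": [
    [0, 0, 0, 0, 0, 0, 0.2],
    [0, 0, 0, 0, 0, 0, 0.5],
    [0, 0, 0, 0, 0, 0, 0.5],
    [0, 0, 0, 0, 0, 0, 0.5],
    [0, 0, 0, 0, 0, 0, 0.5],
    [0, 0, 0.01, 0, 0, 0, 0.5],
    [0, 0, 0.04, 0, 0, 0, 0.6],
    [0, 0, 0.08, 0, 0, 0, 0.8],
    [0, 0, 0.12, 0, 0, 0, 1],
    [0, 0, 0.15, 0, 0, 0, 1]
  ]
}}

```text
time_s: 10.4
tcp_pos: [0.5222, 0.2242, 0.1743]
orientation: [0.099, 0.699, -0.098, 0.701]
ft_force: [0.1, -0.3, 0.0]
gripper_width: 0.998
```

Run:
```python
from m import *
s=r.observe(); print(s['time_s'],s['tcp_pos'].round(4),s['ft_force'])
snap('wrist','w5');snap('top','t5')
p,d,c=load('w5'); u,v,X=cloud(c,d); k=(p[v,u].max(1)>60)&(X[:,2]>.0115)&(X[:,2]<.02)&(np.hypot(X[:,0]-.483,X[:,1]-.238)<.062)
A=np.c_[X[k,:2],np.ones(k.sum())]; co=np.linalg.lstsq(A,X[k,2],rcond=None)[0]; print(np.degrees(np.arctan(np.hypot(*co[:2]))), X[k].mean(0))
print(cv2.minEnclosingCircle(X[k,:2].astype(np.float32)))
```

```text
10.4 [0.5222 0.2242 0.1743] [ 0.09574853 -0.2996653   0.02460427]
0.044291337749909516 [0.48159496 0.23617111 0.01440156]
((0.48386210203170776, 0.23567387461662292), 0.054090920835733414)
```

View pics/w5.png

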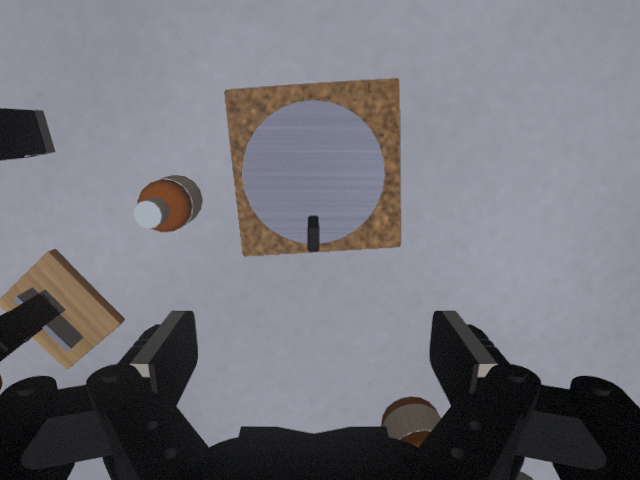

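View pics/t5.png

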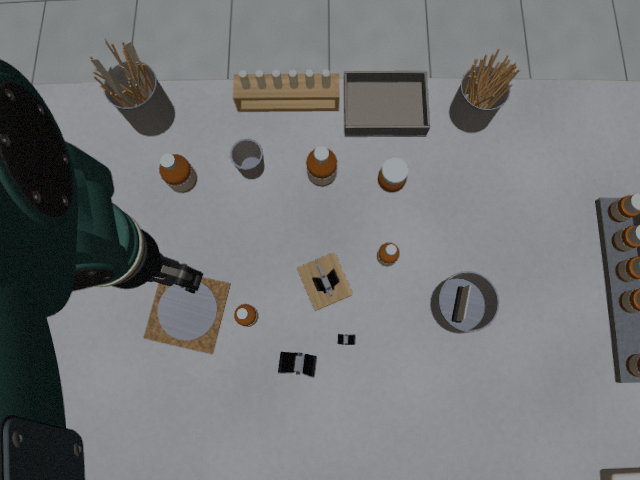

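Run:
```python
from m import *
p,d,c=load('t5')
cv2.imwrite('pics/t5c.png',cv2.resize(p[260:345,420:505],None,fx=6,fy=6,interpolation=cv2.INTER_NEAREST)[:,:,::-1])
p2=p[265:312,295:360]; cv2.imwrite('pics/t5d.png',cv2.resize(p2,None,fx=9,fy=9,interpolation=cv2.INTER_NEAREST)[:,:,::-1])
u,v,X=cloud(c,d)
k=(u>435)&(u<495)&(v>270)&(v<335)&(np.hypot(X[:,0]-.49,X[:,1]+.252)<.043)&(X[:,2]>.056)&(X[:,2]<.066)
print(k.sum(),X[k].mean(0),cv2.minAreaRect(X[k,:2].astype(np.float32)))
```

```text
87 [ 0.49021766 -0.25083878  0.05939949] ((0.4908985197544098, -0.2512747347354889), (0.00446595111861825, 0.05871813744306564), 75.46900939941406)
```

View pics/t5c.png

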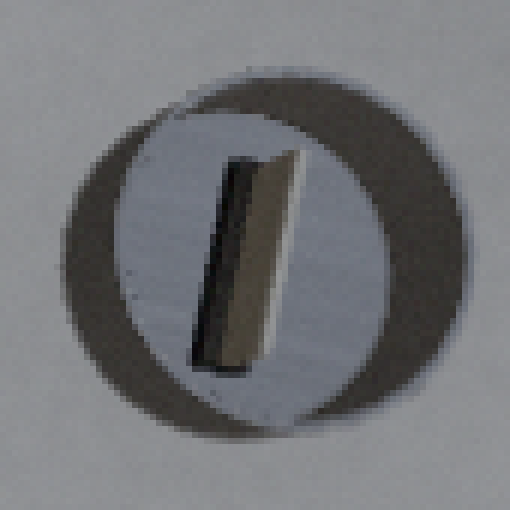

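View pics/t5d.png

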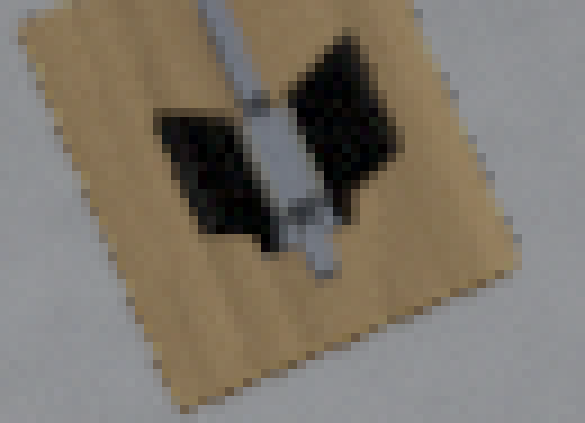

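Emit:
{"api": "send_rows", "payload": {
  "targets": [
    [0, -0.01, 0.01, 0, 0, 3, 1],
    [0, -0.03, 0.02, 0, 0, 8, 1],
    [0, -0.06, 0.026, 0, 0, 13, 1],
    [0, -0.09, 0.026, 0, 0, 18, 1],
    [0.001, -0.12, 0.026, 0, 0, 23, 1],
    [0.002, -0.15, 0.026, 0, 0, 28, 1],
    [0.003, -0.18, 0.026, 0, 0, 33, 1],
    [0.003, -0.21, 0.026, 0, 0, 37, 1],
    [0.003, -0.23, 0.026, 0, 0, 39, 1],
    [0.003, -0.236, 0.026, 0, 0, 39, 1]
  ]
}}

```text
time_s: 11.5
tcp_pos: [0.5247, -0.0134, 0.1969]
orientation: [-0.141, 0.693, 0.14, 0.693]
ft_force: [0.0, 0.3, 1.0]
gripper_width: 0.999
```

Run:
```python
from m import *
s=r.observe(); print(s['time_s'],s['tcp_pos'].round(4),s['ft_force'],s['joint_pos'].round(2))
y=Ro.from_quat(s['orientation']).as_matrix()[:,1]; print(np.degrees(np.arctan2(y[1],y[0])))
snap('wrist','w6')
p,d,c=load('w6'); u,v,X=cloud(c,d); mx=p[v,u].max(1)
for zs in [.03,.05,.06,.07,.08,.085,.09]:
    k=(v<300)&(u>180)&(u<450)&(mx<70)&(X[:,2]>zs)&(X[:,2]<zs+.01)
    if k.sum()>5: print(zs,k.sum(),X[k].mean(0).round(4),X[k].max(0).round(4),cv2.minAreaRect(X[k,:2].astype(np.float32)))
rgb=p[v,u].astype(int)
st=(rgb[:,0]-rgb[:,2]>20)&(abs(X[:,2]-.012)<.004)&(np.hypot(X[:,0]-.535,X[:,1]+.01)<.062); print('stand',cv2.minAreaRect(X[st,:2].astype(np.float32)),np.median(X[st,2]))
f=(abs(X[:,2]-.032)<.003)&(np.hypot(X[:,0]-.535,X[:,1]+.01)<.04)&(v<300)&(mx>70); print('fin',f.sum(),cv2.minAreaRect(X[f,:2].astype(np.float32)))
```

```text
11.5 [ 0.5247 -0.0134  0.1969] [0.00994933 0.2830577  0.95782428] [-0.18  0.28 -0.12  1.17 -0.   -0.58]
112.92595134992266
0.03 328 [ 0.4309 -0.0272  0.0348] [0.5196 0.0414 0.04  ] ((0.4544462263584137, 0.0036908984184265137), (0.0995025709271431, 0.10346566140651703), 21.295812606811523)
0.05 739 [ 0.4533 -0.0173  0.0555] [0.5389 0.0406 0.06  ] ((0.4619869291782379, 0.006131500005722046), (0.12636344134807587, 0.10632786154747009), 24.28738021850586)
0.06 418 [ 0.4894 -0.0024  0.0647] [0.5396 0.0341 0.07  ] ((0.46190449595451355, 0.0027835555374622345), (0.031754426658153534, 0.16063372790813446), 75.40601348876953)
0.07 439 [ 0.4957 -0.0056  0.0751] [0.5411 0.0214 0.08  ] ((0.4623420834541321, -0.005704957991838455), (0.035278379917144775, 0.1598052680492401), 82.95869445800781)
0.08 487 [ 0.496  -0.0056  0.0853] [0.5417 0.0176 0.09  ] ((0.46331489086151123, -0.008692445233464241), (0.04139752686023712, 0.15827032923698425), 85.85028076171875)
0.085 738 [ 0.506  -0.0092  0.0905] [0.5445 0.0164 0.095 ] ((0.4694770574569702, 0.007019154727458954), (0.04357338696718216, 0.16301175951957703), 71.05708312988281)
0.09 529 [ 0.5002 -0.0091  0.0926] [0.5445 0.0146 0.0998] ((0.4655573070049286, -0.010296450927853584), (0.04446946829557419, 0.1588798612356186), 88.0801773071289)
stand ((0.5352745652198792, -0.010382771492004395), (0.08436109870672226, 0.07474692910909653), 23.01939582824707) 0.011295639794583978
fin 225 ((0.5355153679847717, -0.01133410818874836), (0.05960489809513092, 0.014741525053977966), 15.019644737243652)
```

View pics/w6.png

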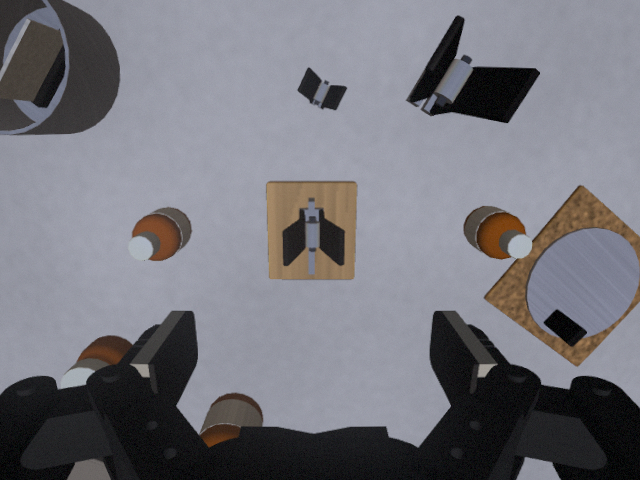

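Run:
```python
from m import *
a=np.radians(22.95); E=np.array([[np.cos(a),np.sin(a)],[-np.sin(a),np.cos(a)]])
for f in ['w6','t5','top0']:
    p,d,c=load(f); u,v,X=cloud(c,d); mx=p[v,u].max(1)
    Q=(X[:,:2]-[.5353,-.0104])@E.T
    n=(abs(Q)<.045).all(1)&(mx<75)
    if f=='w6': n&=(v<300)
    print(f)
    for z0,z1 in [(.03,.05),(.05,.07),(.07,.08),(.08,.088),(.088,.094),(.094,.1)]:
        for s in (1,-1):
            k=n&(X[:,2]>z0)&(X[:,2]<z1)&(s*Q[:,1]>0)
            if k.sum()>4: print(z0,s,k.sum(),'x',np.percentile(Q[k,0],[1,50,99]).round(4),'y',np.percentile(Q[k,1],[1,50,99]).round(4),X[k,2].max().round(4))
```

```text
w6
0.03 1 29 x [-0.0214 -0.0211 -0.0174] y [0.0061 0.0076 0.0094] 0.0499
0.03 -1 24 x [-0.0216 -0.0212 -0.0205] y [-0.0086 -0.0072 -0.0051] 0.0483
0.05 1 312 x [-0.0219 -0.012   0.0023] y [0.0002 0.0088 0.0127] 0.07
0.05 -1 230 x [-0.0215 -0.0123  0.0014] y [-0.0094 -0.0067 -0.0006] 0.07
0.07 1 179 x [-0.0214 -0.0107  0.002 ] y [0.0114 0.0133 0.0157] 0.0799
0.07 -1 160 x [-0.0214 -0.0115  0.0014] y [-0.0122 -0.01   -0.0087] 0.0799
0.08 1 160 x [-0.0213 -0.0107  0.002 ] y [0.0144 0.0161 0.0183] 0.088
0.08 -1 129 x [-0.0214 -0.0106  0.0013] y [-0.0151 -0.0123 -0.0111] 0.0879
0.088 1 238 x [-0.0211 -0.0095  0.0018] y [0.0172 0.0191 0.0213] 0.0933
0.088 -1 272 x [-0.0213 -0.01    0.0022] y [-0.0179 -0.0155 -0.0132] 0.094
t5
0.05 1 40 x [-0.0214 -0.0105  0.0021] y [0.0003 0.0087 0.0116] 0.0699
0.05 -1 44 x [-0.021  -0.0104  0.0014] y [-0.0089 -0.0065 -0.0019] 0.0689
0.07 1 21 x [-0.0211 -0.0124  0.0001] y [0.0114 0.013  0.015 ] 0.0799
0.07 -1 29 x [-0.0204 -0.0105  0.0004] y [-0.0114 -0.0099 -0.0082] 0.0796
0.08 1 18 x [-0.0208 -0.0117 -0.0005] y [0.0142 0.0155 0.0168] 0.0878
0.08 -1 19 x
[... 158 characters left out ...]
.0108  0.0013] y [-0.017  -0.0148 -0.0128] 0.0937
top0
0.05 1 40 x [-0.0214 -0.0114  0.0018] y [0.0003 0.0086 0.0115] 0.0698
0.05 -1 44 x [-0.0208 -0.0105  0.0011] y [-0.0089 -0.0064 -0.002 ] 0.0694
0.07 1 23 x [-0.0209 -0.0088  0.0005] y [0.0113 0.013  0.0149] 0.0797
0.07 -1 30 x [-0.0202 -0.01    0.001 ] y [-0.0115 -0.0101 -0.0077] 0.08
0.08 1 17 x [-0.021  -0.0125 -0.0006] y [0.0143 0.0155 0.0169] 0.087
0.08 -1 20 x [-0.0211 -0.0101  0.0008] y [-0.0137 -0.0124 -0.0109] 0.088
0.088 1 42 x [-0.021  -0.0094  0.0021] y [0.0166 0.0192 0.0217] 0.094
0.088 -1 31 x [-0.0209 -0.0096  0.0014] y [-0.0171 -0.0149 -0.0131] 0.0939
0.094 -1 6 x [-0.0196 -0.0111 -0.0005] y [-0.0161 -0.0153 -0.014 ] 0.095
```

Emit:
{"api": "send_rows", "payload": {
  "targets": [
    [0.001, 0.001, -0.01, 0, 0, 0, 1],
    [0.001, 0.001, -0.035, 0, 0, 0, 1],
    [0.001, 0.001, -0.065, 0, 0, 0, 1],
    [0.001, 0.001, -0.095, 0, 0, 0, 1],
    [0.001, 0.001, -0.12, 0, 0, 0, 0.9],
    [0.001, 0.001, -0.132, 0, 0, 0, 0.8],
    [0.001, 0.001, -0.136, 0, 0, 0, 0.7],
    [0.001, 0.001, -0.136, 0, 0, 0, 0.7],
    [0.001, 0.001, -0.136, 0, 0, 0, 0.7],
    [0.001, 0.001, -0.136, 0, 0, 0, 0.7]
  ],
  "squeeze": 22
}}

```text
time_s: 12.55
tcp_pos: [0.5264, -0.0107, 0.0617]
orientation: [-0.141, 0.692, 0.141, 0.693]
ft_force: [-0.6, 0.7, -0.8]
gripper_width: 0.704
```

Run:
```python
from m import *
s=r.observe(); print(s['time_s'],s['tcp_pos'].round(4),s['ft_force'])
snap('wrist','w7')
```

```text
12.55 [ 0.5264 -0.0107  0.0617] [-0.5872786   0.71268557 -0.77326043]
```

View pics/w7.png

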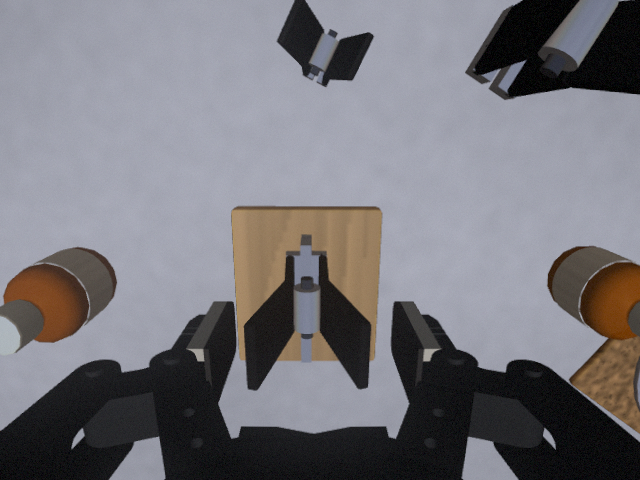

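Emit:
{"api": "send_rows", "payload": {
  "targets": [
    [0.0007, -0.0017, 0, 0, 0, 0, 0.65],
    [0.0007, -0.0017, 0, 0, 0, 0, 0.55],
    [0.0007, -0.0017, 0, 0, 0, 0, 0.5],
    [0.0007, -0.0017, 0, 0, 0, 0, 0.45],
    [0.0007, -0.0017, 0, 0, 0, 0, 0.4],
    [0.0007, -0.0017, 0, 0, 0, 0, 0.35],
    [0.0007, -0.0017, 0, 0, 0, 0, 0.3],
    [0.0007, -0.0017, 0, 0, 0, 0, 0.2],
    [0.0007, -0.0017, 0, 0, 0, 0, 0.1],
    [0.0007, -0.0017, 0, 0, 0, 0, 0.1]
  ],
  "squeeze": 22
}}

```text
time_s: 13.6
tcp_pos: [0.5279, -0.0132, 0.0618]
orientation: [-0.142, 0.692, 0.14, 0.694]
ft_force: [3.0, -2.7, 8.8]
gripper_width: 0.21
```

Run:
```python
from m import *
s=r.observe(); print(s['time_s'],s['tcp_pos'].round(4),s['ft_force'],s['moment'],s['gripper_width'])
snap('wrist','w8')
```

```text
13.6 [ 0.5279 -0.0132  0.0618] [ 3.00655023 -2.7086555   8.8195203 ] [-0.86634025 -0.53455165  0.01878064] 0.20975584815370857
```

View pics/w8.png

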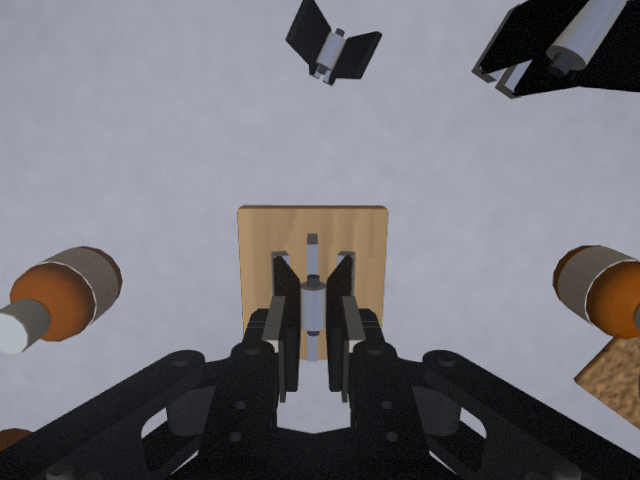

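Emit:
{"api": "send_rows", "payload": {
  "targets": [
    [0, 0, 0.003, 0, 0, 0, 0.1],
    [0, 0, 0.01, 0, 0, 0, 0.1],
    [0, 0, 0.02, 0, 0, 0, 0.1],
    [0, 0, 0.04, 0, 0, 0, 0.1],
    [0, 0, 0.06, 0, 0, 0, 0.1],
    [0, 0, 0.08, 0, 0, 0, 0.1],
    [0, 0, 0.1, 0, 0, 0, 0.1],
    [0, 0, 0.115, 0, 0, 0, 0.1],
    [0, 0, 0.12, 0, 0, 0, 0.1],
    [0, 0, 0.12, 0, 0, 0, 0.1]
  ],
  "squeeze": 22
}}

```text
time_s: 14.65
tcp_pos: [0.5268, -0.0125, 0.1816]
orientation: [-0.141, 0.693, 0.141, 0.693]
ft_force: [0.1, -0.5, -1.0]
gripper_width: 0.208
```

Run:
```python
from m import *
s=r.observe(); print(s['time_s'],s['tcp_pos'].round(4),s['ft_force'],s['moment'],s['gripper_width'])
snap('wrist','w9');p,d,c=snap('scene','s9')
cv2.imwrite('pics/s9c.png',cv2.resize(p[100:300,270:470],None,fx=3,fy=3,interpolation=cv2.INTER_CUBIC)[:,:,::-1])
```

```text
14.65 [ 0.5268 -0.0125  0.1816] [ 0.06335657 -0.49975073 -0.9844936 ] [-0.00174038 -0.01126486 -0.04679665] 0.20803022154407846
```

View pics/w9.png

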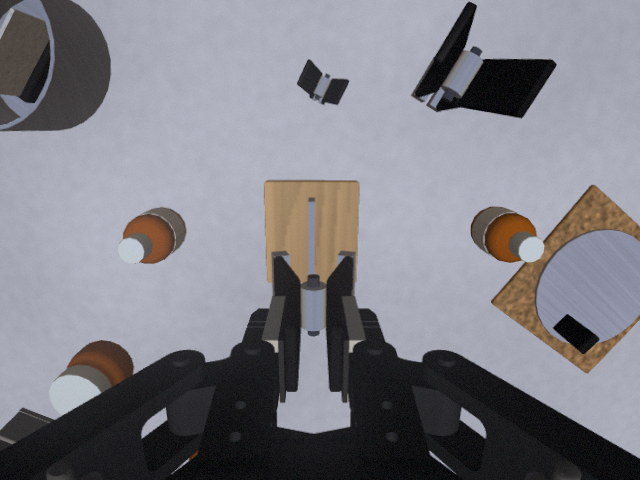

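View pics/s9c.png

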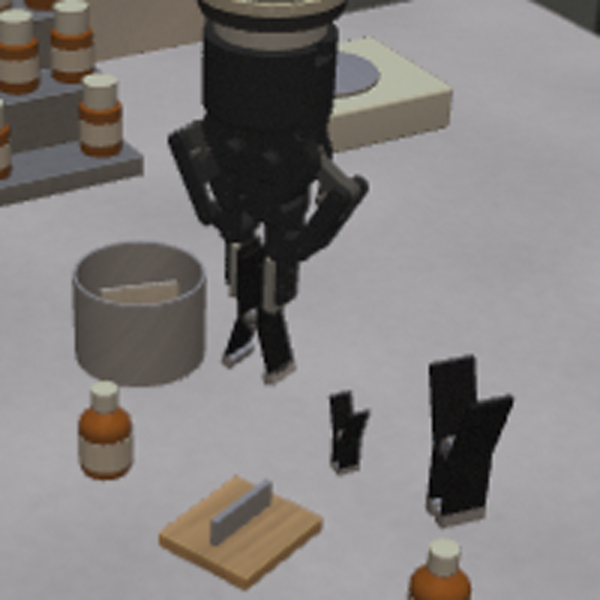

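Emit:
{"api": "send_rows", "payload": {
  "targets": [
    [0, -0.015, 0, 0, 0, -2, 0.1],
    [0, -0.04, 0, 0, 0, -6, 0.1],
    [0, -0.07, 0, 0, 0, -11, 0.1],
    [0, -0.1, 0, 0, 0, -16, 0.1],
    [0, -0.13, 0, 0, 0, -21, 0.1],
    [0, -0.16, 0, 0, 0, -26, 0.1],
    [0.001, -0.19, 0, 0, 0, -31, 0.1],
    [0.002, -0.22, 0, 0, 0, -35, 0.1],
    [0.004, -0.242, 0, 0, 0, -38, 0.1],
    [0.004, -0.25, 0, 0, 0, -38, 0.1]
  ],
  "squeeze": 22
}}

```text
time_s: 15.75
tcp_pos: [0.5301, -0.2651, 0.18]
orientation: [0.094, 0.701, -0.094, 0.7]
ft_force: [0.2, 0.9, -0.6]
gripper_width: 0.213
```

Emit:
{"api": "send_rows", "payload": {
  "targets": [
    [0, 0, 0, 0, 0, 0, 0.1],
    [0, 0, 0, 0, 0, 0, 0.1],
    [0, 0, 0, 0, 0, 0, 0.1],
    [0, 0, 0, 0, 0, 0, 0.1],
    [0, 0, 0, 0, 0, 0, 0.1],
    [0, 0, 0, 0, 0, 0, 0.1],
    [0, 0, 0, 0, 0, 0, 0.1],
    [0, 0, 0, 0, 0, 0, 0.1],
    [0, 0, 0, 0, 0, 0, 0.1],
    [0, 0, 0, 0, 0, 0, 0.1]
  ]
}}

```text
time_s: 16.75
tcp_pos: [0.5307, -0.2626, 0.181]
orientation: [0.092, 0.701, -0.092, 0.701]
ft_force: [0.5, -0.0, -1.1]
gripper_width: 0.207
```

Run:
```python
from m import *
s=r.observe(); print(s['time_s'],s['tcp_pos'].round(4),s['ft_force'],s['moment'],s['gripper_width'])
y=Ro.from_quat(s['orientation']).as_matrix()[:,1]; print(np.degrees(np.arctan2(y[1],y[0])))
p,d,c=snap('wrist','w10')
u,v,X=cloud(c,d); mx=p[v,u].max(1)
k=(v<300)&(np.hypot(X[:,0]-.491,X[:,1]+.252)<.042)&(abs(X[:,2]-.06)<.0035)
m=np.zeros(d.shape,np.uint8);m[v[k],u[k]]=255;cv2.imwrite('pics/m10.png',m)
print('card',k.sum(),np.median(X[k,2]),cv2.minAreaRect(X[k,:2].astype(np.float32)))
k=(v<300)&(np.hypot(X[:,0]-.491,X[:,1]+.252)<.06)&(abs(X[:,2]-.072)<.003)&(mx>60)
print('rim',k.sum(),cv2.minEnclosingCircle(X[k,:2].astype(np.float32)))
```

```text
16.75 [ 0.5307 -0.2626  0.181 ] [ 0.50471323 -0.04154864 -1.11158154] [ 0.0093915  -0.03146915 -0.02074445] 0.20675378344177886
74.99801504795022
card 423 0.059333432545928766 ((0.49205324053764343, -0.2515594959259033), (0.0029951934702694416, 0.05909118056297302), 76.00614166259766)
rim 2466 ((0.49176716804504395, -0.2516110837459564), 0.05111483857035637)
```

View pics/w10.png

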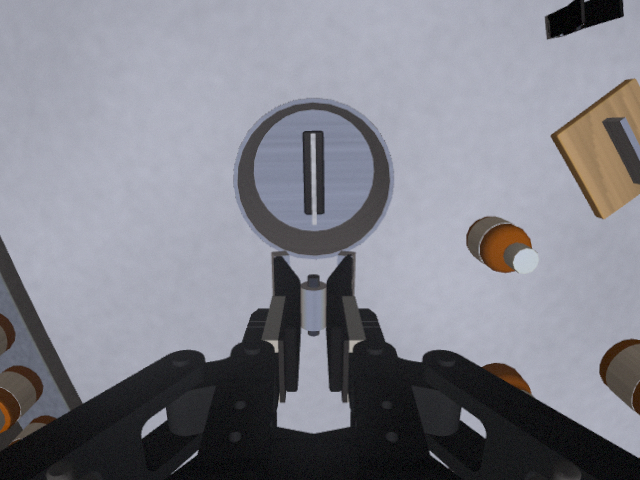

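Run:
```python
from m import *
p,d,c=load('w10'); T=np.array([.5307,-.2626,.181]); a=np.radians(75); ty=np.array([np.cos(a),np.sin(a),0]); tz=np.array([np.sin(a),-np.cos(a),0])
u,v,X=cloud(c,d); Q=np.c_[(X-T)@ty,(X-T)@tz,X[:,2]-T[2]]
n=(u>255)&(u<370)&(v>248)&(v<345)&(abs(Q)<.07).all(1)&(Q[:,2]>-.07)
for s in (1,-1):
    for z0,z1 in [(-.06,-.04),(-.04,-.03),(-.03,-.02),(-.02,-.01),(-.01,0)]:
        k=n&(s*Q[:,0]>0)&(Q[:,2]>z0)&(Q[:,2]<z1)
        if k.sum()>4: print(s,z0,k.sum(),'y',np.percentile(Q[k,0],[2,50,98]).round(4),'z',np.percentile(Q[k,1],[2,50,98]).round(4),'h',Q[k,2].min().round(4))
cv2.imwrite('pics/w10c.png',cv2.resize(p[240:350,250:380],None,fx=5,fy=5,interpolation=cv2.INTER_CUBIC)[:,:,::-1])
for uv in [(275,254),(288,254),(340,254),(354,254),(313,283),(313,300),(313,328),(275,261),(352,261)]:
    P=atd(c,d,*uv)-T; print(uv,(P@ty).round(4),(P@tz).round(4),P[2].round(4))
```

```text
1 -0.06 265 y [0.0125 0.0194 0.0215] z [-0.0136 -0.0103  0.0082] h -0.05
1 -0.04 217 y [0.0134 0.0172 0.019 ] z [-0.0134 -0.0074  0.0044] h -0.04
1 -0.03 209 y [0.0103 0.0139 0.0159] z [-0.0135 -0.0092  0.0008] h -0.03
1 -0.02 234 y [0.0011 0.01   0.0126] z [-0.0142 -0.0113  0.003 ] h -0.0199
1 -0.01 790 y [0.0004 0.003  0.009 ] z [-0.0136 -0.0038  0.0106] h -0.01
-1 -0.06 267 y [-0.0205 -0.0183 -0.0113] z [-0.0136 -0.0104  0.0077] h -0.0496
-1 -0.04 215 y [-0.0179 -0.0161 -0.0127] z [-0.0134 -0.0073  0.0047] h -0.04
-1 -0.03 216 y [-0.0148 -0.0129 -0.0094] z [-0.0135 -0.0095  0.0008] h -0.03
-1 -0.02 219 y [-0.0114 -0.009  -0.0004] z [-0.0143 -0.0116 -0.0023] h -0.0199
-1 -0.01 711 y [-0.008  -0.0025 -0.    ] z [-0.0134 -0.004   0.01  ] h -0.01
(275, 254) -0.0182 -0.0132 -0.0444
(288, 254) -0.0119 -0.0131 -0.0445
(340, 254) 0.0135 -0.0132 -0.0442
(354, 254) 0.0204 -0.0131 -0.0447
(313, 283) 0.0004 -0.012 -0.0082
(313, 300) 0.0004 -0.006 -0.0051
(313, 328) 0.0004 0.0068 -0.0059
(275, 261) -0.0178 -0.0112 -0.0393
(352, 261) 0.0192 -0.0106 -0.0411
```

View pics/w10c.png

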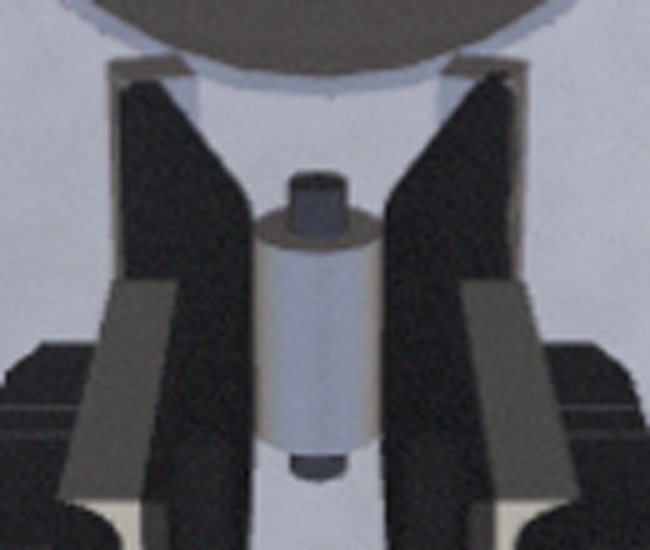

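Emit:
{"api": "send_rows", "payload": {
  "targets": [
    [-0.005, 0.001, 0, 0, 0, 0.2, 0.1],
    [-0.012, 0.003, 0, 0, 0, 0.5, 0.1],
    [-0.02, 0.005, 0, 0, 0, 0.8, 0.1],
    [-0.028, 0.008, -0.005, 0, 0, 1, 0.1],
    [-0.034, 0.01, -0.015, 0, 0, 1, 0.1],
    [-0.0375, 0.0102, -0.025, 0, 0, 1, 0.1],
    [-0.0375, 0.0102, -0.035, 0, 0, 1, 0.1],
    [-0.0375, 0.0102, -0.04, 0, 0, 1, 0.1],
    [-0.0375, 0.0102, -0.04, 0, 0, 1, 0.1],
    [-0.0375, 0.0102, -0.04, 0, 0, 1, 0.1]
  ],
  "squeeze": 22
}}

```text
time_s: 17.8
tcp_pos: [0.4934, -0.2525, 0.141]
orientation: [0.086, 0.702, -0.086, 0.702]
ft_force: [-0.0, -0.3, -0.7]
gripper_width: 0.212
```

Run:
```python
from m import *
s=r.observe(); print(s['time_s'],s['tcp_pos'].round(4),s['ft_force'],s['gripper_width'])
y=Ro.from_quat(s['orientation']).as_matrix()[:,1]; print(np.degrees(np.arctan2(y[1],y[0])))
p,d,c=snap('wrist','w11');
cv2.imwrite('pics/w11c.png',cv2.resize(p[200:370,220:410],None,fx=3.5,fy=3.5,interpolation=cv2.INTER_CUBIC)[:,:,::-1])
ps,_,_=snap('scene','s11')
cv2.imwrite('pics/s11c.png',cv2.resize(ps[100:250,250:400],None,fx=4,fy=4,interpolation=cv2.INTER_CUBIC)[:,:,::-1])
T=s['tcp_pos'];cc=np.array([.492,-.2516]);o=T[:2]
a=np.radians(76); ty=np.array([np.cos(a),np.sin(a)]); tz=np.array([np.sin(a),-np.cos(a)])
e=o+.0005*ty-.0013*tz-cc; print('err along ty,tz',e@ty,e@tz)
```

```text
17.8 [ 0.4934 -0.2525  0.141 ] [-0.03163664 -0.26750575 -0.65101465] 0.21175102168995527
76.00508371318087
err along ty,tz -7.00489611444952e-06 0.00026480986868938054
```

View pics/w11c.png

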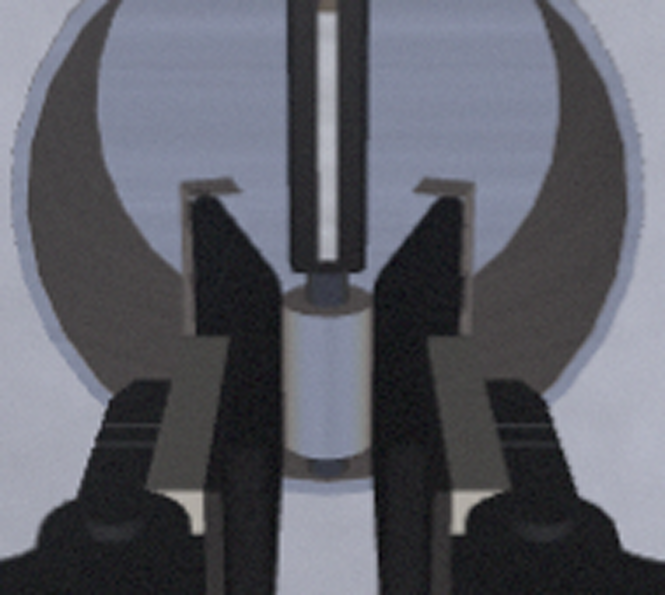

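View pics/s11c.png

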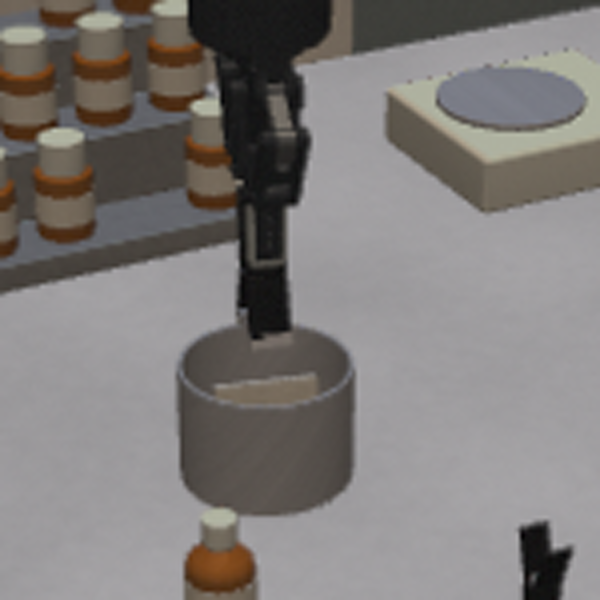

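Well centred and parallel to the card: the card's edge (crop x≈327) lies midway between the jaws (≈212 and ≈445). Descending 48 mm.

Emit:
{"api": "send_rows", "payload": {
  "targets": [
    [0, 0, -0.006, 0, 0, 0, 0.1],
    [0, 0, -0.013, 0, 0, 0, 0.1],
    [0, 0, -0.02, 0, 0, 0, 0.1],
    [0, 0, -0.027, 0, 0, 0, 0.1],
    [0, 0, -0.034, 0, 0, 0, 0.1],
    [0, 0, -0.04, 0, 0, 0, 0.1],
    [0, 0, -0.045, 0, 0, 0, 0.1],
    [0, 0, -0.048, 0, 0, 0, 0.1],
    [0, 0, -0.049, 0, 0, 0, 0.1],
    [0, 0, -0.049, 0, 0, 0, 0.1]
  ],
  "squeeze": 22
}}

```text
time_s: 18.9
tcp_pos: [0.4932, -0.2524, 0.092]
orientation: [0.086, 0.702, -0.086, 0.702]
ft_force: [-0.2, 0.5, -0.8]
gripper_width: 0.21
```

Run:
```python
from m import *
s=r.observe(); print(s['time_s'],s['tcp_pos'].round(4),s['ft_force'],s['moment'],s['gripper_width'])
p,d,c=snap('wrist','w12');
cv2.imwrite('pics/w12c.png',cv2.resize(p[180:370,220:410],None,fx=3.5,fy=3.5,interpolation=cv2.INTER_CUBIC)[:,:,::-1])
ps,_,_=snap('scene','s12')
cv2.imwrite('pics/s12c.png',cv2.resize(ps[100:250,250:400],None,fx=4,fy=4,interpolation=cv2.INTER_CUBIC)[:,:,::-1])
p,d,c=snap('top','t12')
u,v,X=cloud(c,d); k=(p[v,u].max(1)>60)&(X[:,2]>.0115)&(X[:,2]<.02)&(np.hypot(X[:,0]-.483,X[:,1]-.238)<.062)
print('lid',cv2.minEnclosingCircle(X[k,:2].astype(np.float32)),X[k,2].mean())
a=load('top0')[0].astype(int); df=abs(p.astype(int)-a).max(2)>40; df=df.astype(np.uint8)
for n,(x,y) in dict(a=(246,315),b=(389,252),c=(322,165),d=(174,172),jar=(393,175),bk=(248,157)).items(): print(n,df[y-20:y+20,x-18:x+18].sum())
```

```text
18.9 [ 0.4932 -0.2524  0.092 ] [-0.2278408   0.47998781 -0.78421468] [-0.00394092  0.00069256  0.03641271] 0.21021339184872231
lid ((0.48318007588386536, 0.23572665452957153), 0.05462636426091194) 0.01488147484111221
a 0
b 0
c 0
d 0
jar 0
bk 0
```

View pics/w12c.png

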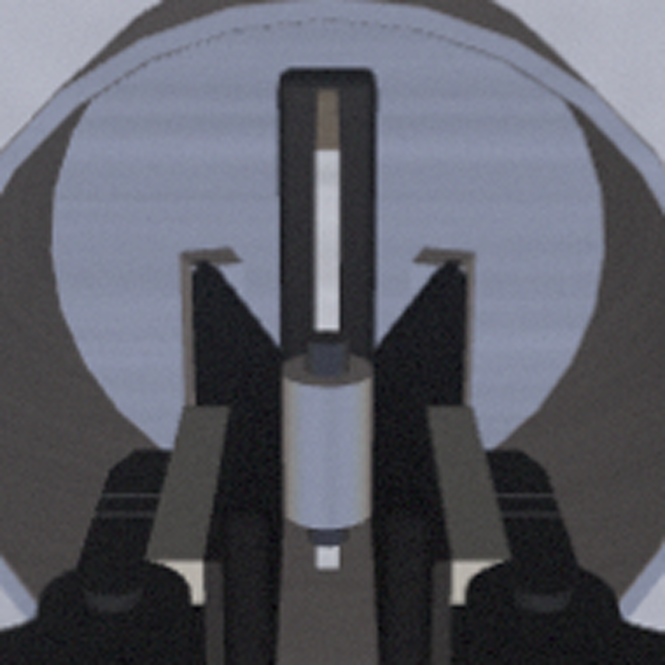

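View pics/s12c.png

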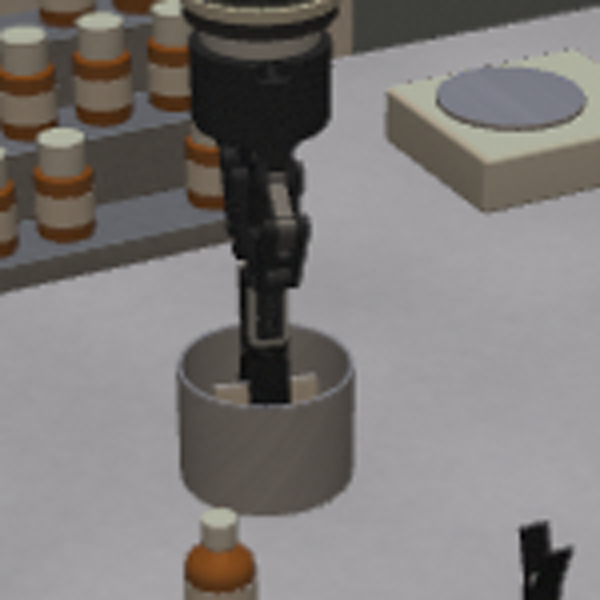

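View pics/t12.png

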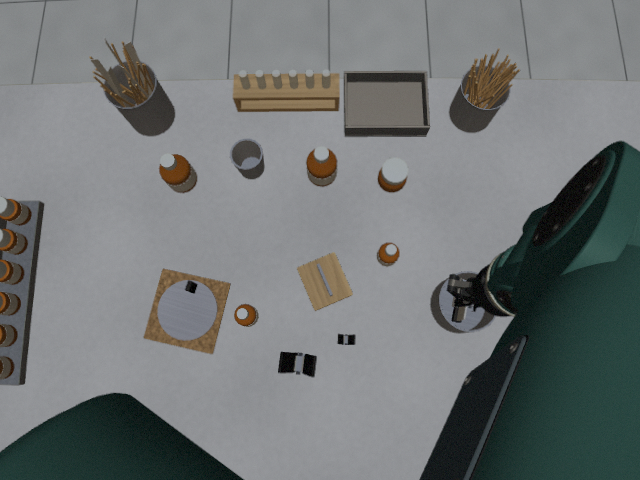

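```bash
python3 -c "
from h import *
print(r.finish_job())"
```

```text
the job is handed in; nothing more can be done
None
```

The job is handed in at about 19 s of the 58 s allowed. It reported no verdict, so the points below are from my own last checks.

- **Lid:** I tipped it about 12° on the opposite rim, measured with the wrist camera. I then levelled it, carried it over and set it on the mat with about 6 N of contact before letting go. It lies flat (0.04° after release) and right way up, 2 to 3 mm from the mat's centre, and was still there in the last top view.
- **Clip:** I chose the one on the stand's fin, not the small or large look-alikes. The gripper stopped at about 18 mm, which matches the clip's fully open stop. I then lifted it clear and lowered it over the card.
- **Final pose:** The jaws straddle the middle of the card's top edge evenly, parallel to it to within about 1°. The tips are about 17 mm below the edge, and the clip is squeezed at 22 N. The wrist force was under 1 N, close to the sensor noise, so I see no contact with the card or tin.
- **Bottles, jar and beaker:** The first and last top views show no change around any of them.

None of the checks failed. Two positions were slightly off before I closed the gripper, about 1 mm at the tab and 2 mm at the clip, and I corrected both from a wrist picture.

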